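# Clear the inspection camera's glass and present the strip board above it

## Robot

A 7-joint arm with a two-finger parallel gripper is mounted at the origin on a cart in front of the work surface, level with it; the furniture and walls round the work are solid. World frame = base frame: x ahead of the robot, y to its left, z up, the work surface at z = 0. Lengths are in m, angles in rad, forces in N, time in s.
With the tool pointing down it reaches from about 0.425 to 0.925 m from the base axis. Payload 6.8 kg.
Tool frame: the origin (TCP) lies at the centre of the arm's flange, where the gripper is bolted on; the fingertips stand bot.tips_ahead ahead of it and the grasp point (between the pads) lies 163 mm ahead of it (bot.tips_ahead is the distance from the TCP to the fingertips, in m); z points along the fingers, y is the line along which they close (so a half turn about z gives the same grasp; the last joint's range is limited). The gripper opens to 88 mm and grips with 3 to 60 N. Pads are 20 mm wide; open, the fingers measure 115 mm over their backs; the gripper's body (75 mm by 178 mm) begins 61 mm behind the grasp point.
Start: joints at [1.083, 0.477, 0.022, 1.555, -0.011, 1.109, -0.083], TCP at [0.25, -0.627, 0.405] pointing down, gripper open.
Joint ranges: [-2.96, 2.96], [-0.34, 2.1], [-1.41, 1.46], [0.24, 2.44], [-1.37, 4.51], [0.17, 1.92], [-2.96, 2.96]. Speed limits (rad/s): [2.39, 2.39, 3.14, 3.14, 3.14, 3.14, 3.14].

## Interface

Orientations are given as [roll, pitch, yaw] about the fixed x, y, z axes, in that order (R = Rz(yaw) Ry(pitch) Rx(roll)).
In Python, from bench import bot, eyes gives the robot as it stands.
- The arm moves only by the tool send_rows, never from a script. Its argument "motion" is a list that holds one entry, the list of rows, each a list of 4 numbers: the shift along the world's x, y, z in units of 50 mm (1.0 is 50 mm), then the turn about the world's z in units of 5 degrees (1.0 is 5 degrees). A call has 1 to 20 rows; each row shifts and turns the commanded pose from where the row before left it; what a row does not reach is not made up. A row lasts 1/10 s, in which the tool goes at most 50 mm and 8.59 degrees, less where a joint would pass 70% of its speed; a pose out of reach is approached as far as the arm can. A call is refused whole if a number of a shift passes 1 or a number of a turn 1, either way. A call with a gripper value outside its range is refused whole. "grip" is the closure, from 0 (fully open) to 1 (shut), set as the call begins (left out, the last holds). The fingers move at their own pace and stop on an object; the grip force is fixed at half the most. Time passes only in rows, so rows that do not move let the fingers close. It gives the time, the measured TCP pose, the force, the opening and the grip force at its end, in the units of the state.
- bot.get_state(): the state, without advancing time (a new reading comes with each control period).
- eyes.snapshot(name): name is "side" or "top"; returns a dict with "pixels" (480x640x3 uint8, blue, green, red), "z_map" (480x640 float32, m along the optical axis (not along the pixel's ray), 0 where there is no reading), "mtx" (3x3 intrinsics, pixels), "k1" (the pictures are not rectified: a ray, as slopes to the right and down, at radius r is drawn at 1 + k1 r^2 times it, then the intrinsics apply), "xyz" and "attitude" of the camera in the world. Camera axes: x right, y up, looking along -z (the intrinsics and any distortion apply to the point x, -y, -z); pixel columns grow to the right and rows downward; lengths in m; the calibration is good to about 2 mm. A picture is of the moment at which its call begins.
- bot.finish_job(): hands the job in; it is judged then, once.
The state is a dict: "time": time; "joints": joint angles; "dq": joint speeds; "effort": joint torques, N m; "eef_pos": TCP position; "tcp_rot": TCP orientation; "ft_force": force on the tool from outside, world axes, zero at the start; "wrist_torque": the same for the moment, N m; "grip_width": finger opening in m; "grip_force": force on a finger pad.
Only numpy, scipy, OpenCV 4.12 (cv2) and the standard library are available. Lean on these libraries where they do the work, as an engineer would, in place of code of your own. Each camera call takes 0.05 s, during which the arm holds its last target. There are 200 camera calls.

## Task

Take up the scraper block and wipe the three loose metal chips off the glass top of the inspection camera with it (no fingers on the chips), then put the scraper down on the worktop. Next take the long narrow circuit board off its sloping rest and hold it in the air over the camera, its solder side (the plain underside) facing the glass: level, 10 cm above the glass, centred over it and with its long side along the camera's long side. Finish while still holding it there, motionless, and leave the other things on the bench where they are.

Things in the scene. Friction and masses are not known exactly. Their poses are not given: they have to be found in the camera images.
- inspection_camera: up-looking inspection camera: a fixed low grey box, 130 (x, long side) x 84 (y) x 40 mm high, its whole flat level top covered by dark glass with a round lens in the middle and two white light strips. Origin: centre of its underside, on the worktop; the glass is at z = 40 mm in its frame; z up. It stands either straight ahead of the robot or some 20 cm farther right, the board rest in the other, turned up to 0.4 rad.
- view_point (a point): the point in the air 100 mm above the middle of the camera's glass, where the middle of the board's underside shall be; axes as the camera's (x along its long side, z up). (A fixed lamp hangs 0.4 m above the back left of the bench: keep the wrist on the near side of it.)
- board_rest: sloping rest, fixed: dark base plate 100 (x) x 70 (y) x 6 mm, above it a narrow aluminium bar 98 mm long and 18 mm wide (y) that climbs along the rest's +x (away from the robot) at 18 degrees (0.314 rad); the bar's upper face is 62 mm above the worktop at the middle, 47 mm at its low end, with a 3 mm thick toe at the low end standing 9 mm above the bar's upper face. Origin: centre of the base plate's underside. Turned up to 0.4 rad.
- strip_board: long narrow circuit board, 30 (x) x 90 (y) mm, 4 mm thick with parts up to 15 mm high on its upper side, 35 g; it lies on the sloping bar, parts upward, its long side (its y axis) along the slope and its 30 mm width level across the bar, so that each long edge overhangs the bar by 6 mm; the low end stands against the toe. Origin: middle of the plain underside; z normal to the board, out of the side with the parts. To be gripped by the two long edges.
- scraper: scraper block, loose, 0.12 kg: stands on the worktop on its 90 mm long grey foot (22 mm thick, 30 mm high), above it a wooden grip 20 mm thick, 86 mm long, up to 54 mm above the worktop. Origin: centre of the underside (the wiping face, 22 x 90 mm); x is the thin direction, y the long one, z up. Stands at the right, beyond camera and rest, turned up to 0.5 rad.
- chip_nut: square steel nut, 14 x 14 x 7 mm, lying on the glass in its nearer part; origin: centre of the underside
- chip_bar: aluminium bar offcut, 18 x 8 x 7 mm, lying on the glass near its middle; origin: centre of the underside
- chip_plug: round steel plug, diameter 12, 8 mm high, lying on the glass in its farther part; origin: centre of the underside
- flux_jar: bystander: round jar with a lid, diameter 38, 38 mm high, near the front edge of the bench, between camera and rest; origin under its centre
- square_board: bystander: squarer circuit board, 50 x 62 x 19 mm, lying flat on the bench at the back right, behind the scraper; origin: centre of its underside
- capacitor: bystander: standing cylinder, diameter 25, 44 mm high, near the front edge of the bench, before the scraper; origin under its centre
- tape_roll: bystander: roll of tape, diameter 68, 19 mm high, lying at the back left, behind a stack of boards fixed to the bench; origin under its centre
Not all that is in view belongs to the job. Of the things that look like the scraper, the larger one is meant.

How it is judged:
By the outcome, as a careful person would: the job done as asked, in the order asked, and still so for the second after the job is handed in, while the arm keeps its last pose, push and grip.
It also fails if it takes over 58 s, if anything falls off the work surface, if the arm or the gripper's body presses on something with over 40 N, if the wrist force passes 120 N, or if a joint passes its speed limit or range.

## Working session

There is one attempt and no reset: what is moved stays moved. The work goes in short steps, Python scripts to look and compute and a tool call to move; the robot and the scene stay as the last step left them, time stands still between calls to the robot, and variables do not carry over. Pictures are saved under pics/ and viewed, at most 10 in all, crops included, and the job is handed in when it is done.

Besides the shell and the picture viewer there is one more tool, called as name([rows], argument=value, ...), one row to a line, values as JSON. send_rows: Moves the arm, as the interface text tells. Its arguments: {"type":"object","properties":{"motion":{"type":"array","items":{"type":"array","items":{"type":"array","items":{"type":"number"}}}},"grip":{"type":"number"}},"required":["motion"]}

```bash
mkdir -p pics; ls; cat > h.py <<'E'
import numpy as np, cv2
from scipy.spatial.transform import Rotation as Rn
from bench import bot, eyes
def snap(n,save=None):
    s=eyes.snapshot(n)
    if save: cv2.imwrite('pics/'+save,s['pixels'])
    return s
def cam(s):
    a=np.array(s['attitude'],float)
    R=a if a.shape==(3,3) else Rn.from_euler('xyz',a).as_matrix() if a.size==3 else Rn.from_quat(a).as_matrix()
    return R,np.array(s['xyz'])
def slopes(s,uv):
    uv=np.atleast_2d(np.float64(uv)); K=np.array(s['mtx'])
    return cv2.undistortPoints(uv.reshape(-1,1,2),K,np.array([s['k1'],0,0,0.])).reshape(-1,2)
def rays(s,uv):
    n=slopes(s,uv); R,c=cam(s)
    return np.c_[n[:,0],-n[:,1],-np.ones(len(n))]@R.T,c
def onz(s,uv,z):
    d,c=rays(s,uv); return c+d*((z-c[2])/d[:,2])[:,None]
def depth(s,uv):
    uv=np.atleast_2d(uv); d,c=rays(s,uv)
    return c+d*np.array([s['z_map'][int(v),int(u)] for u,v in uv])[:,None]
def cloud(s):
    v,u=np.mgrid[0:480,0:640]; uv=np.c_[u.ravel(),v.ravel()]
    d,c=rays(s,uv); z=s['z_map'].ravel()
    P=c+d*z[:,None]; P[z<=0]=np.nan
    return P.reshape(480,640,3)
E
python3 - <<'E'
from h import *
for n in('top','side'):
    s=snap(n,n+'0.png'); print(n,s['xyz'],s['attitude'],s['mtx'],s['k1'])
print(bot.get_state(),bot.tips_ahead)
E
```

```text
pics
top [ 0.41143799 -0.18066162  1.04952842] [ 0.1537516   0.00659854 -1.57262674] [[441.30825216   0.         311.37276182]
 [  0.         441.30825216 235.51102593]
 [  0.           0.           1.        ]] -0.10957107132339318
side [ 0.33144183 -1.09632769  0.58670478] [ 1.10506309  0.00477772 -0.224401  ] [[542.97824867   0.         320.91787989]
 [  0.         542.97824867 243.13939886]
 [  0.           0.           1.        ]] 0.04569331529379111
{'time': 0.1, 'joints': array([ 1.08292325,  0.47770493,  0.02234723,  1.5563242 , -0.01145904,
        1.10925472, -0.08309634]), 'dq': array([ 0.00094859, -0.00289926,  0.00069133, -0.00155861, -0.00018305,
       -0.00090849, -0.00134993]), 'effort': array([ 3.65165055e-03, -5.84092677e+01,  1.53930120e+00, -2.73314703e+01,
       -5.43294987e-02,  1.30744357e-02,  2.46038871e-05]), 'eef_pos': array([ 0.25014514, -0.62668725,  0.40379917]), 'tcp_rot': array([-3.14003690e+00,  1.50926694e-04,  3.79811374e-01]), 'ft_force': array([ 0.21175658,  0.88917243, -0.04773823]), 'wrist_torque': array([-0.05595736,  0.0080375 , -0.00935247]), 'grip_force': 0.0, 'grip_width': 0.08801922678855753} 0.182
```

View pics/top0.png

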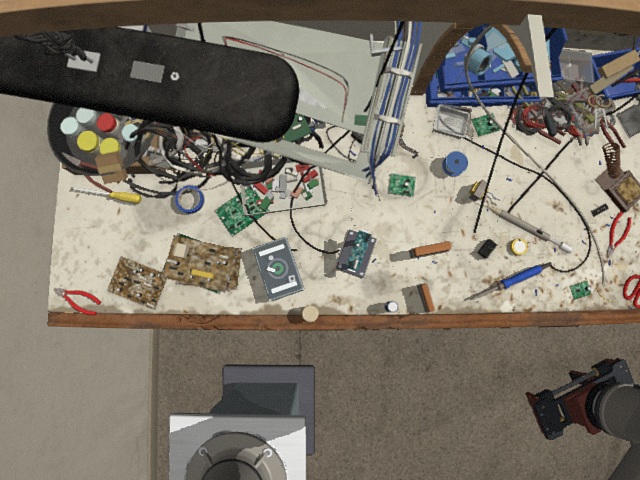

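View pics/side0.png

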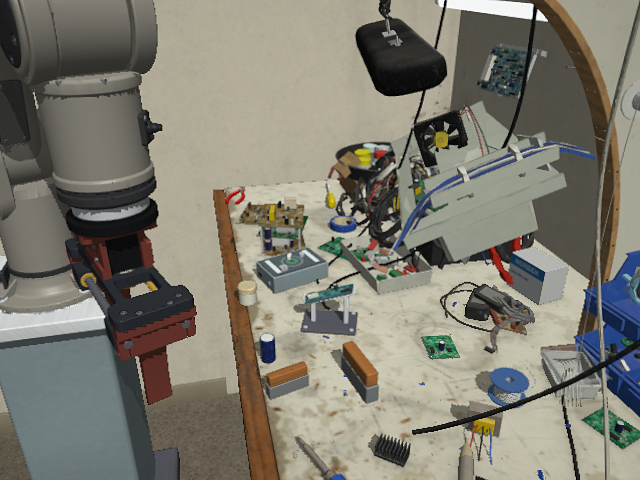

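The top view shows the camera at (277,268), the rest with the board at (352,252), the larger scraper at (430,250) and the smaller decoy at (425,298). The jar is at (310,313), the capacitor at (391,307) and the square board at (401,184). The side view matches.

```bash
cat > m.py <<'E'
from h import *
def rect(P2):
    (c,wh,a)=cv2.minAreaRect(np.float32(P2*1000)); b=cv2.boxPoints((c,wh,a))
    e=b[1]-b[0],b[2]-b[1]; L=max(e,key=np.linalg.norm)
    ang=np.degrees(np.arctan2(L[1],L[0])); return np.round(c,1),np.round(sorted(wh),1),round((ang+90)%180-90,1)
def roi(P,x0,x1,y0,y1,z0,z1):
    return (P[...,0]>x0)&(P[...,0]<x1)&(P[...,1]>y0)&(P[...,1]<y1)&(P[...,2]>z0)&(P[...,2]<z1)
E
python3 - <<'E'
from m import *
s=snap('top'); P=cloud(s)
for n,uv in dict(cam=(277,262),rest=(352,252),scr=(430,250),scr2=(425,298),cap=(391,307),jar=(310,313),sq=(401,184),table=(330,220),table2=(460,270)).items():
    print(n,depth(s,uv)[0].round(3))
def comp(mask,seed):
    n,l=cv2.connectedComponents(mask.astype(np.uint8)); return l==l[seed[1],seed[0]]
for n,z0,z1,seed,r in [('cam',.030,.046,(262,262),(.38,.6,-.22,.05)),('scr',.046,.062,(430,250),(.35,.6,-.6,-.3)),('board',.035,.11,(352,252),(.35,.6,-.4,-.15)),('cap',.03,.06,(391,307),(.2,.45,-.5,-.3)),('jar',.03,.06,(310,313),(.2,.45,-.3,-.1)),('scr2',.02,.06,(425,298),(.2,.42,-.6,-.4))]:
    m=comp(roi(P,*r,z0,z1),seed); Q=P[m]; print(n,m.sum(),rect(Q[:,:2]),np.median(Q[:,2]).round(4))
im=s['pixels'][190:340,220:460]; cv2.imwrite('pics/c1.png',cv2.resize(im,None,fx=3.3,fy=3.3,interpolation=cv2.INTER_CUBIC))
E
```

```text
cam [ 0.507 -0.095  0.037]
rest [ 0.526 -0.266  0.064]
scr [ 0.531 -0.445  0.056]
scr2 [ 0.423 -0.433  0.041]
cap [ 0.403 -0.353  0.049]
jar [ 0.391 -0.171  0.037]
sq [ 0.7   -0.394  0.006]
table [ 0.612 -0.219  0.002]
table2 [ 0.489 -0.531  0.002]
cam 2004 (array([492.8, -96.1]), array([ 84.1, 130.7]), np.float32(18.7)) 0.0397
scr 326 (array([ 535.6, -451.1]), array([20.4, 86.2]), np.float32(-79.6)) 0.0533
board 562 (array([ 530.4, -280.3]), array([29.9, 96.6]), np.float32(-19.5)) 0.0665
cap 99 (array([ 404.3, -356. ]), array([20.4, 24.4]), np.float32(90.0)) 0.0439
jar 228 (array([ 389.4, -170.8]), array([36.8, 36.8]), np.float32(-44.9)) 0.038
scr2 307104 (array([ 147.7, -555.9]), array([1436.1, 1987. ]), np.float32(74.5)) nan
```

View pics/c1.png

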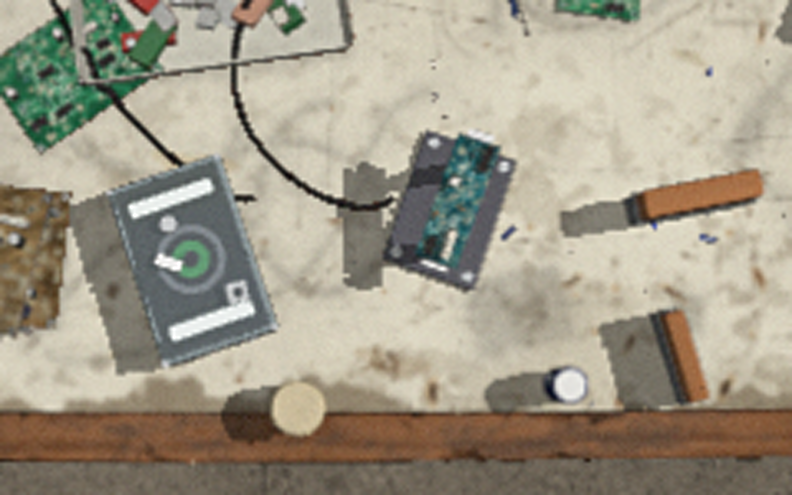

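The crop shows the chips on the glass, in crop pixels: plug (168,223), bar (168,262), nut (235,290). The board climbs towards the upper right. I'll move over the scraper and turn the fingers across its thin side.

send_rows([
  [[0.357, 0.22, -0.13, 0.983], [0.357, 0.22, -0.13, 0.983], [0.357, 0.22, -0.13, 0.983], [0.357, 0.22, -0.13, 0.983], [0.357, 0.22, -0.13, 0.983], [0.357, 0.22, -0.13, 0.983], [0.357, 0.22, -0.13, 0.983], [0.357, 0.22, -0.13, 0.983], [0.357, 0.22, -0.13, 0.983], [0.357, 0.22, -0.13, 0.983], [0.357, 0.22, -0.13, 0.983], [0.357, 0.22, -0.13, 0.983], [0.357, 0.22, -0.13, 0.983], [0.357, 0.22, -0.13, 0.983], [0.357, 0.22, -0.13, 0.983], [0.357, 0.22, -0.13, 0.983]],
])

```text
time: 1.75
eef_pos: [0.5364, -0.4504, 0.3]
tcp_rot: [-3.141, -0.0, 1.756]
ft_force: [-0.6, -1.4, 0.2]
grip_width: 0.088
grip_force: 0.0
```

send_rows([
  [[0, 0, -0.4, 0], [0, 0, -0.4, 0], [0, 0, -0.4, 0], [0, 0, -0.3, 0], [0, 0, -0.2, 0], [0, 0, 0, 0]],
])

```text
time: 2.35
eef_pos: [0.5353, -0.4506, 0.214]
tcp_rot: [-3.14, -0.002, 1.752]
ft_force: [-0.4, 0.3, 0.3]
grip_width: 0.0878
grip_force: 0.0
```

send_rows([
  [[0, 0, 0, 0], [0, 0, 0, 0], [0, 0, 0, 0], [0, 0, 0, 0], [0, 0, 0, 0], [0, 0, 0, 0], [0, 0, 0, 0], [0, 0, 0, 0]],
], grip=1)

```text
time: 3.15
eef_pos: [0.5358, -0.4509, 0.2156]
tcp_rot: [3.142, -0.0, 1.752]
ft_force: [-0.5, -0.4, 0.2]
grip_width: 0.0274
grip_force: 0.0
```

```bash
python3 - <<'E'
from m import *
s=snap('top','top1.png'); P=cloud(s)
c=np.array([.4928,-.0961]); a=np.radians(18.7); d=np.array([np.cos(a),np.sin(a)]); w=np.array([-d[1],d[0]])
for n,uv in dict(nut=(291.5,277.9),bar=(270.9,269.4),plug=(270.9,257.6)).items():
    q=onz(s,uv,.047)[0][:2]-c; print(n,np.round([q@d*1000,q@w*1000]))
m=roi(P,.3,1.2,-.3,.5,.33,.6); Q=P[m]; Q=Q[Q[:,0]>.5]
m2=np.zeros((480,640),bool); m2[30:150,0:300]=1; L=P[m2]; L=L[(L[:,2]>.3)&(L[:,2]<.7)]; print('lamp',L.min(0),L.max(0))
g=(s['pixels'][...,0]*1.>s['pixels'][...,2]*1.15)&roi(P,.46,.60,-.34,-.2,.035,.1)
Q=P[g]; print('board',g.sum(),rect(Q[:,:2])); 
b=roi(P,.46,.60,-.34,-.2,.035,.1); Q=P[b]; u=np.radians(-19.5); e=np.array([np.cos(u),np.sin(u)]); t=Q[:,:2]@e; 
for lo in np.arange(t.min(),t.max(),.006):
    k=(t>=lo)&(t<lo+.006); print(round(lo-np.array([.5304,-.2803])@e,4),Q[k,2].round(3).min(),np.median(Q[k,2]).round(3),Q[k,2].max().round(3))
E
```

```text
nut [-33. -24.]
bar [ 1. 15.]
plug [27.  6.]
lamp [ 0.658971   -0.1573407   0.30003778] [0.89823563 0.35346758 0.59096971]
board 400 (array([ 529.5, -279.9]), array([29.9, 85.2]), np.float32(-19.4))
-0.0483 0.048 0.052 0.058
-0.0423 0.05 0.054 0.063
-0.0363 0.052 0.056 0.068
-0.0303 0.052 0.058 0.07
-0.0243 0.055 0.06 0.067
-0.0183 0.058 0.061 0.064
-0.0123 0.058 0.063 0.066
-0.0063 0.061 0.066 0.069
-0.0003 0.063 0.067 0.084
0.0057 0.064 0.069 0.083
0.0117 0.066 0.071 0.08
0.0177 0.068 0.073 0.077
0.0237 0.071 0.075 0.082
0.0297 0.074 0.077 0.084
0.0357 0.074 0.079 0.083
0.0417 0.072 0.076 0.081
0.0477 0.072 0.074 0.076
```

send_rows([
  [[0, 0, 0, 0], [0, 0, 0, 0], [0, 0, 0, 0], [0, 0, 0.2, 0], [0, 0, 0.5, 0], [0, 0, 0.6, 0], [0, 0, 0.7, 0], [0, 0, 0.6, 0], [0, 0, 0, 0]],
])

```text
time: 4.1
eef_pos: [0.5371, -0.4515, 0.3516]
tcp_rot: [3.135, 0.006, 1.752]
ft_force: [0.1, -0.1, -1.8]
grip_width: 0.0197
grip_force: 30.0
```

send_rows([
  [[-0.1, 0.3, 0, 0.1], [-0.24, 0.66, 0, 0.16], [-0.24, 0.66, 0, 0.2], [-0.24, 0.66, 0, 0.2], [-0.24, 0.66, 0, 0.2], [-0.24, 0.66, 0, 0.2], [-0.24, 0.66, 0, 0.2], [-0.24, 0.66, 0, 0.2], [-0.24, 0.66, 0, 0.2], [-0.24, 0.66, 0, 0.2], [-0.12, 0.34, 0, 0], [0, 0, 0, 0], [0, 0, 0, 0]],
])

```text
time: 5.4
eef_pos: [0.4171, -0.1226, 0.3457]
tcp_rot: [3.141, 0.001, 1.914]
ft_force: [-0.2, -0.4, -1.3]
grip_width: 0.0198
grip_force: 30.0
```

```bash
python3 - <<'E'
from m import *
s=snap('side','side1.png'); P=cloud(s)
print(bot.get_state()['eef_pos'],bot.get_state()['tcp_rot'],bot.get_state()['joints'].round(2))
cv2.imwrite('pics/c2.png',cv2.resize(s['pixels'][130:350,200:460],None,fx=2.5,fy=2.5))
E
```

```text
[ 0.41728224 -0.12311753  0.34567796] [3.14123106e+00 4.55329493e-04 1.91300318e+00] [ 0.63  0.2  -0.54  2.13  0.14  0.84  0.35]
```

View pics/c2.png

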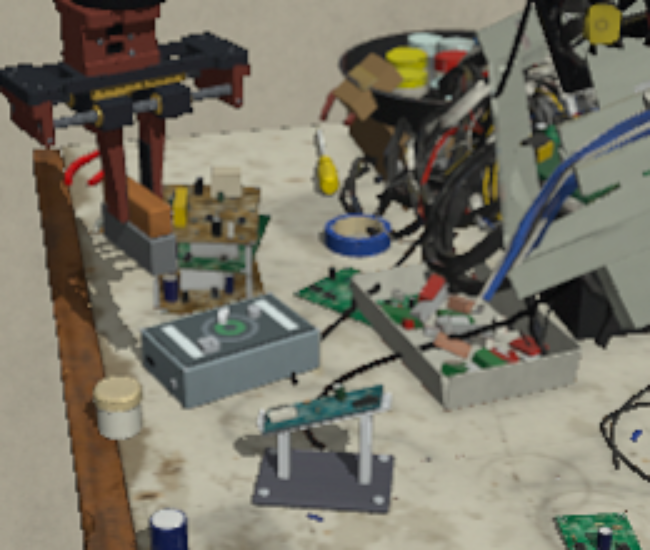

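The scraper is held level over the near end of the glass, and the chips are still in place at crop (208,345), (222,313) and nearby. Before sweeping, I'll check the clearance behind the camera.

```bash
python3 - <<'E'
from m import *
for n in('side','top'):
    P=cloud(snap(n))
    for x in np.arange(.56,.72,.02):
        m=roi(P,x,x+.02,-.17,.06,-.01,.33); Q=P[m]; print(n,round(x,2),m.sum(),Q[:,2].max().round(3) if len(Q) else None)
E
```

```text
side 0.56 298 0.038
side 0.58 425 0.008
side 0.6 452 0.035
side 0.62 638 0.035
side 0.64 252 0.034
side 0.66 485 0.042
side 0.68 540 0.061
side 0.7 780 0.179
top 0.56 742 0.04
top 0.58 796 0.014
top 0.6 782 0.039
top 0.62 803 0.04
top 0.64 739 0.038
top 0.66 794 0.045
top 0.68 899 0.063
top 0.7 1227 0.183
```

send_rows([
  [[0, 0, -0.4, -0.09], [0, 0, -0.4, -0.09], [0, 0, -0.4, 0], [0, 0, -0.3, 0], [0, 0, -0.2, 0], [0, 0, -0.07, 0], [0, 0, 0, 0], [0, 0, 0, 0]],
])

```text
time: 6.35
eef_pos: [0.4173, -0.1221, 0.2577]
tcp_rot: [3.141, 0.001, 1.899]
ft_force: [-0.3, 1.0, -1.9]
grip_width: 0.0198
grip_force: 30.0
```

Clear. Sweep.

send_rows([
  [[0.08, 0.027, 0, 0], [0.138, 0.047, 0, 0], [0.138, 0.047, 0, 0], [0.138, 0.047, 0, 0], [0.138, 0.047, 0, 0], [0.138, 0.047, 0, 0], [0.138, 0.047, 0, 0], [0.138, 0.047, 0, 0], [0.138, 0.047, 0, 0], [0.138, 0.047, 0, 0], [0.138, 0.047, 0, 0], [0.138, 0.047, 0, 0], [0.138, 0.047, 0, 0], [0.138, 0.047, 0, 0], [0.138, 0.047, 0, 0], [0.138, 0.047, 0, 0], [0.138, 0.047, 0, 0], [0.138, 0.047, 0, 0], [0.138, 0.047, 0, 0], [0.138, 0.047, 0, 0]],
])

```text
time: 8.35
eef_pos: [0.5526, -0.0757, 0.2572]
tcp_rot: [3.141, -0.0, 1.899]
ft_force: [0.4, -0.5, -1.3]
grip_width: 0.02
grip_force: 30.0
```

send_rows([
  [[0.138, 0.047, 0, 0], [0.06, 0.02, 0, 0], [0, 0, 0, 0], [0, 0, 0, 0], [0, 0, 0.4, 0], [0, 0, 0.5, 0], [0, 0, 0.5, 0], [0, 0, 0.37, 0], [0, 0, 0, 0], [0, 0, 0, 0]],
])

```text
time: 9.35
eef_pos: [0.5615, -0.0728, 0.3453]
tcp_rot: [-3.141, 0.0, 1.899]
ft_force: [0.7, -0.9, -2.1]
grip_width: 0.02
grip_force: 30.0
```

```bash
python3 - <<'E'
from m import *
s=snap('side','side2.png'); 
cv2.imwrite('pics/c3.png',cv2.resize(s['pixels'][180:340,220:460],None,fx=3,fy=3))
E
```

```text
(no output)
```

View pics/c3.png

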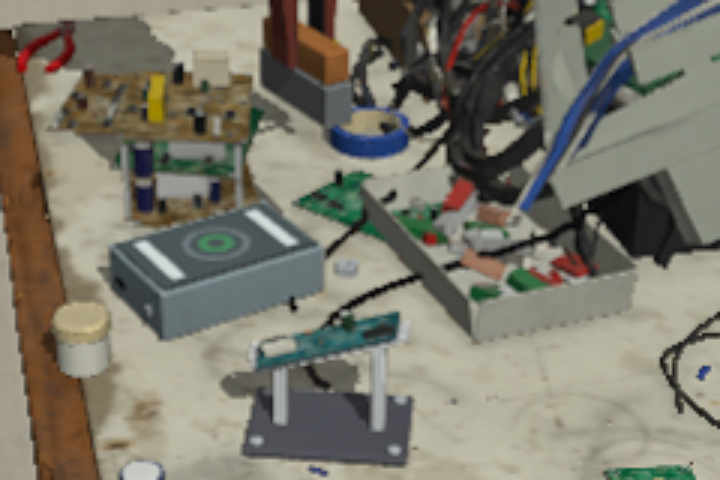

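The glass is clean: the lens and both light strips are bare, and a chip lies on the bench behind the camera. I'll return the scraper to its spot.

send_rows([
  [[-0.02, -0.3, 0, 0], [-0.04, -0.58, 0, 0], [-0.04, -0.58, 0, 0], [-0.04, -0.58, 0, 0], [-0.04, -0.58, 0, 0], [-0.04, -0.58, 0, 0], [-0.04, -0.58, 0, 0], [-0.04, -0.58, 0, 0], [-0.04, -0.58, 0, 0], [-0.04, -0.58, 0, 0], [-0.04, -0.58, 0, 0], [-0.04, -0.58, 0, 0], [-0.04, -0.58, 0, 0], [-0.02, -0.3, 0, 0], [0, 0, 0, 0], [0, 0, -0.4, 0], [0, 0, -0.5, 0], [0, 0, -0.5, 0], [0, 0, -0.5, 0], [0, 0, -0.3, 0]],
])

```text
time: 11.4
eef_pos: [0.5358, -0.4483, 0.2333]
tcp_rot: [-3.14, -0.004, 1.901]
ft_force: [1.1, -0.1, -0.8]
grip_width: 0.0198
grip_force: 30.0
```

send_rows([
  [[0, 0, -0.2, 0], [0, 0, -0.1, 0], [0, 0, -0.06, 0], [0, 0, -0.03, 0], [0, 0, 0, 0], [0, 0, 0, 0]],
])

```text
time: 12.0
eef_pos: [0.536, -0.4508, 0.2169]
tcp_rot: [3.141, 0.001, 1.899]
ft_force: [0.2, 0.0, -1.7]
grip_width: 0.0196
grip_force: 30.0
```

send_rows([
  [[0, 0, 0, 0], [0, 0, 0, 0], [0, 0, 0, 0], [0, 0, 0, 0], [0, 0, 0, 0], [0, 0, 0, 0], [0, 0, 0, 0], [0, 0, 0, 0], [0, 0, 0, 0], [0, 0, 0, 0], [0, 0, 0.2, 0], [0, 0, 0.5, 0], [0, 0, 0.6, 0], [0, 0, 0.6, 0], [0, 0, 0.4, 0], [0, 0, 0.2, 0]],
], grip=0)

```text
time: 13.6
eef_pos: [0.5363, -0.4508, 0.3445]
tcp_rot: [3.139, 0.003, 1.899]
ft_force: [-0.2, 0.7, -0.7]
grip_width: 0.0875
grip_force: 0.0
```

send_rows([
  [[0, 0.17, 0, -0.98], [0, 0.17, 0, -0.98], [0, 0.17, 0, -0.98], [0, 0.17, 0, -0.98], [0, 0.17, 0, -0.98], [0, 0.17, 0, -0.98], [0, 0.17, 0, -0.98], [0, 0.17, 0, -0.98], [0, 0.17, 0, -0.98], [0, 0.17, 0, -0.98], [0, 0.17, 0, -0.98], [0, 0.17, 0, -0.98], [0, 0.17, 0, -0.98], [0, 0.17, 0, -0.98], [0, 0.17, 0, -0.98], [0, 0.17, 0, -0.98], [0, 0.17, 0, -0.98], [0, 0.17, 0, -0.98], [0, 0.17, 0, -0.98], [-0.13, 0.19, 0, -0.98]],
])

```text
time: 15.6
eef_pos: [0.5297, -0.2789, 0.3409]
tcp_rot: [-3.141, 0.0, 0.186]
ft_force: [-0.4, 0.1, -1.2]
grip_width: 0.0878
grip_force: 0.0
```

send_rows([
  [[0, 0, 0, -0.98], [0, 0, 0, -0.98], [0, 0, 0, -0.98], [0, 0, 0, -0.98], [0, 0, 0, -0.98], [0, 0, 0, -0.98], [0, 0, 0, 0], [0, 0, 0, 0], [0, 0, 0, 0]],
])

```text
time: 16.5
eef_pos: [0.5293, -0.2795, 0.3411]
tcp_rot: [-3.142, 0.0, -0.323]
ft_force: [-0.7, -0.4, 0.2]
grip_width: 0.0878
grip_force: 0.0
```

send_rows([
  [[0, 0, -0.4, -0.18], [0, 0, -0.4, 0], [0, 0, -0.4, 0], [0, 0, -0.4, 0], [0, 0, -0.25, 0], [0, 0, -0.15, 0], [0, 0, 0, 0], [0, 0, 0, 0]],
])

```text
time: 17.3
eef_pos: [0.5296, -0.2798, 0.2417]
tcp_rot: [3.142, -0.001, -0.34]
ft_force: [0.6, -0.5, 1.0]
grip_width: 0.0874
grip_force: 0.0
```

send_rows([
  [[0, 0, 0, 0], [0, 0, 0, 0], [0, 0, 0, 0], [0, 0, 0, 0], [0, 0, 0, 0], [0, 0, 0, 0], [0, 0, 0, 0], [0, 0, 0, 0], [0, 0, 0, 0], [0, 0, 0, 0], [0, 0, 0, 0]],
], grip=1)

```text
time: 18.4
eef_pos: [0.5293, -0.2796, 0.2411]
tcp_rot: [3.142, 0.0, -0.34]
ft_force: [0.1, -0.9, -0.5]
grip_width: 0.0294
grip_force: 30.0
```

send_rows([
  [[0, 0, 0.1, 0], [0, 0, 0.3, 0], [0, 0, 0.4, 0], [0, 0, 0.4, 0], [0, 0, 0.4, 0], [0, 0, 0, 0], [0, 0, 0, 0]],
])

```text
time: 19.1
eef_pos: [0.5294, -0.2796, 0.3219]
tcp_rot: [3.142, -0.002, -0.34]
ft_force: [0.5, -0.3, -0.7]
grip_width: 0.0298
grip_force: 30.0
```

```bash
cat >> m.py <<'E'
def held(s,x,y,yaw,z0,z1):
    """board-coloured points near x,y: top face slope along heading yaw"""
    P=cloud(s); px=s['pixels'].astype(float); g=(px[...,0]>px[...,2]*1.3)&(px[...,1]>px[...,2]*1.2)&roi(P,x-.07,x+.07,y-.07,y+.07,z0,z1)
    Q=P[g]; e=np.array([np.cos(yaw),np.sin(yaw)]); t=(Q[:,:2]-[x,y])@e
    w=(Q[:,:2]-[x,y])@np.array([-e[1],e[0]])
    k=np.ones(len(t),bool)
    for _ in range(6):
        A=np.c_[t,w,np.ones(len(t))]; c=np.linalg.lstsq(A[k],Q[k,2],rcond=None)[0]; r=Q[:,2]-A@c; k=abs(r)<max(.0015,1.0*r[k].std())
    print('n',len(t),k.sum(),'slope along/across deg',np.degrees(np.arctan(c[:2])).round(1),'z0',c[2].round(4),'t',t.min().round(4),t.max().round(4),'w',w.min().round(4),w.max().round(4))
E
python3 - <<'E'
from m import *
s=snap('side','side3.png'); q=bot.get_state(); p=q['eef_pos']; print(p,q['tcp_rot'])
held(s,p[0],p[1],q['tcp_rot'][2],.1,.2)
cv2.imwrite('pics/c4.png',cv2.resize(s['pixels'][150:340,200:440],None,fx=3,fy=3))
E
```

```text
[ 0.52910423 -0.27943037  0.32103861] [-3.14157023e+00  2.40566307e-04 -3.40299343e-01]
n 181 158 slope along/across deg [18.3 -0.8] z0 0.1443 t -0.0414 0.0428 w -0.0178 0.0144
```

View pics/c4.png

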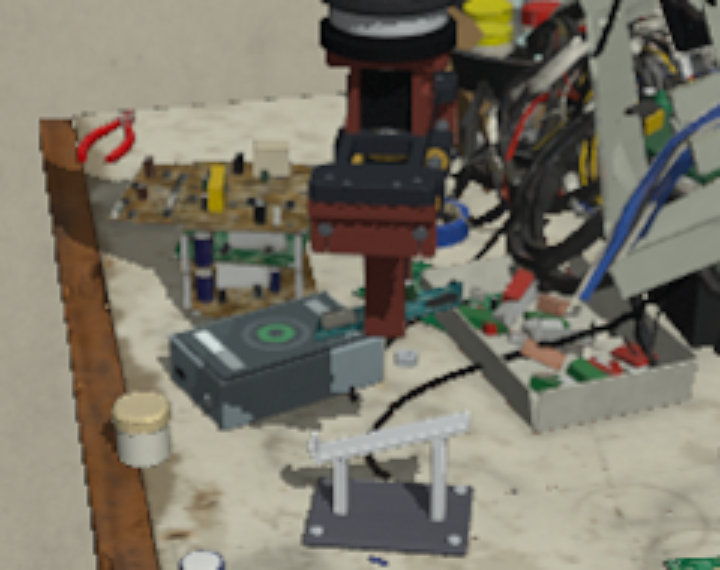

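The board is held by its long edges with an 18° slope. The tool cannot tilt, so I'll lay the board on free worktop to level it. I'll press the low end down so the board turns flat in the grip, then regrip.

send_rows([
  [[0.15, -0.2, 0, 0.76], [0.16, -0.2, 0, 0.76], [0.16, -0.2, 0, 0.76], [0.16, -0.2, 0, 0.76], [0.16, -0.2, 0, 0.76], [0.16, -0.2, 0, 0.76], [0.16, -0.2, 0, 0.76], [0.16, -0.2, 0, 0.76], [0.16, -0.2, 0, 0.76], [0.16, -0.2, 0, 0.76], [0, 0, -0.2, 0], [0, 0, -0.4, 0], [0, 0, -0.4, 0], [0, 0, -0.4, 0], [0, 0, -0.4, 0], [0, 0, -0.3, 0], [0, 0, -0.2, 0], [0, 0, -0.1, 0], [0, 0, -0.1, 0], [0, 0, 0, 0]],
])

```text
time: 21.15
eef_pos: [0.6089, -0.3795, 0.196]
tcp_rot: [-3.142, 0.0, 0.323]
ft_force: [-0.3, -0.6, -0.4]
grip_width: 0.0293
grip_force: 30.0
```

send_rows([
  [[0, 0, -0.04, 0], [0, 0, -0.04, 0], [0, 0, -0.04, 0], [0, 0, -0.04, 0], [0, 0, 0, 0]],
])

```text
time: 21.65
eef_pos: [0.61, -0.3795, 0.1896]
tcp_rot: [3.14, -0.003, 0.323]
ft_force: [0.3, -0.6, 5.7]
grip_width: 0.0294
grip_force: 30.0
```

send_rows([
  [[0, 0, -0.03, 0], [0, 0, -0.03, 0], [0, 0, -0.02, 0], [0, 0, -0.02, 0], [0, 0, 0, 0]],
])

```text
time: 22.15
eef_pos: [0.6106, -0.3792, 0.185]
tcp_rot: [3.139, -0.004, 0.324]
ft_force: [2.9, 0.8, 6.1]
grip_width: 0.0296
grip_force: 30.0
```

```bash
python3 - <<'E'
from m import *
s=snap('side'); q=bot.get_state(); p=q['eef_pos']; print(p,q['ft_force'])
held(s,p[0],p[1],q['tcp_rot'][2],-.01,.06)
E
```

```text
[ 0.61058528 -0.37921983  0.18500462] [2.16796201 0.85230046 6.60362729]
n 268 121 slope along/across deg [4.1 8.3] z0 0.0073 t -0.0433 0.0679 w -0.0639 0.0236
```

send_rows([
  [[0, 0, 0, 0], [0, 0, 0, 0], [0, 0, 0, 0], [0, 0, 0, 0], [0, 0, 0, 0], [0, 0, 0, 0]],
], grip=0.4)

```text
time: 22.8
eef_pos: [0.6087, -0.3796, 0.183]
tcp_rot: [-3.141, 0.0, 0.323]
ft_force: [-0.3, -0.2, -0.1]
grip_width: 0.0526
grip_force: 0.0
```

```bash
python3 - <<'E'
from m import *
s=snap('side','side4.png'); q=bot.get_state(); p=q['eef_pos']; print(p,q['ft_force'],q['tcp_rot'],q['grip_width'])
P=cloud(s);px=s['pixels'].astype(float)
held(s,p[0],p[1],q['tcp_rot'][2],-.01,.03)
cv2.imwrite('pics/c5.png',cv2.resize(s['pixels'][220:400,340:540],None,fx=3.3,fy=3.3))
E
```

```text
[ 0.60878892 -0.37956826  0.18304974] [-0.45981226  0.22350002 -0.47176909] [-3.14149318e+00  1.04045661e-04  3.22837848e-01] 0.052909418049187924
n 252 206 slope along/across deg [ 0.2 -0.4] z0 0.0022 t -0.0405 0.0653 w -0.0635 0.0199
```

View pics/c5.png

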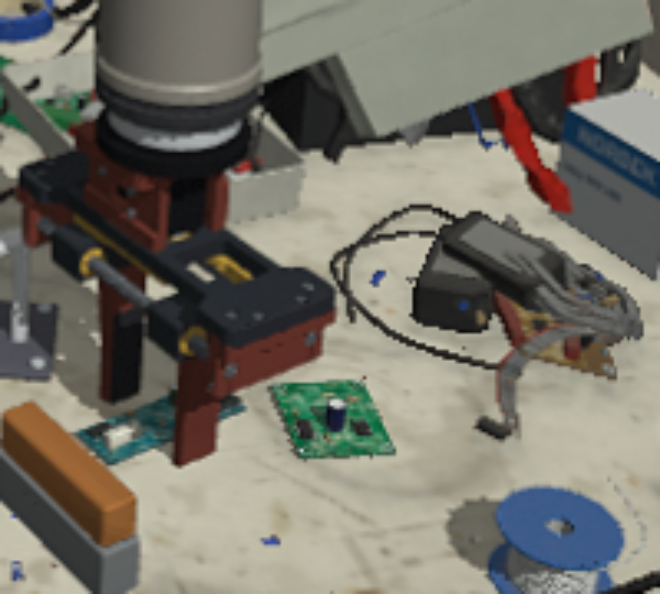

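The board lies flat and level on the worktop. The scraper, at lower left, is standing and the square board is clear of the fingers. Regrip and lift.

send_rows([
  [[0, 0, 0, 0], [0, 0, 0, 0], [0, 0, 0, 0], [0, 0, 0, 0], [0, 0, 0, 0], [0, 0, 0, 0], [0, 0, 0, 0], [0, 0, 0.1, 0], [0, 0, 0.2, 0], [0, 0, 0.3, 0], [0, 0, 0.4, 0], [0, 0, 0.5, 0], [0, 0, 0.5, 0], [0, 0, 0.4, 0], [0, 0, 0.3, 0], [0, 0, 0.1, 0], [0, 0, 0, 0]],
], grip=1)

```text
time: 24.55
eef_pos: [0.6089, -0.3796, 0.3242]
tcp_rot: [3.141, -0.001, 0.323]
ft_force: [-0.5, 0.6, -0.1]
grip_width: 0.0297
grip_force: 30.0
```

send_rows([
  [[-0.08, 0.2, 0, 0.04], [-0.16, 0.39, 0, 0], [-0.16, 0.39, 0, 0], [-0.16, 0.39, 0, 0], [-0.16, 0.39, 0, 0], [-0.16, 0.39, 0, 0], [-0.16, 0.39, 0, 0], [-0.16, 0.39, 0, 0], [-0.16, 0.39, 0, 0], [-0.16, 0.39, 0, 0], [-0.16, 0.39, 0, 0], [-0.16, 0.39, 0, 0], [-0.16, 0.39, 0, 0], [-0.16, 0.39, 0, 0], [-0.16, 0.39, 0, 0], [0, 0, 0, 0], [0, 0, 0, 0], [0, 0, 0, 0]],
])

```text
time: 26.35
eef_pos: [0.4928, -0.0973, 0.3228]
tcp_rot: [3.141, 0.001, 0.326]
ft_force: [-0.5, -0.7, -1.0]
grip_width: 0.0292
grip_force: 30.0
```

```bash
python3 - <<'E'
from m import *
q=bot.get_state(); p=q['eef_pos']; print(p,q['tcp_rot'],q['grip_width'])
for n in('side','top'):
    s=snap(n,n+'5.png'); held(s,p[0],p[1],q['tcp_rot'][2],.12,.18)
s=cv2.imread('pics/side5.png'); t=cv2.imread('pics/top5.png')
cv2.imwrite('pics/c6.png',np.hstack([cv2.resize(s[170:330,220:380],(400,400)),cv2.resize(t[190:330,200:340],(400,400))]))
E
```

```text
[ 0.49278135 -0.09727777  0.32280164] [3.14147943e+00 5.66757737e-04 3.25529755e-01] 0.02916152613482675
n 109 85 slope along/across deg [ 0.  -1.2] z0 0.1416 t -0.0397 0.0483 w -0.0189 0.0169
n 13 11 slope along/across deg [-17.3  -9. ] z0 0.1305 t -0.0408 -0.0285 w -0.0142 -0.0091
```

View pics/c6.png

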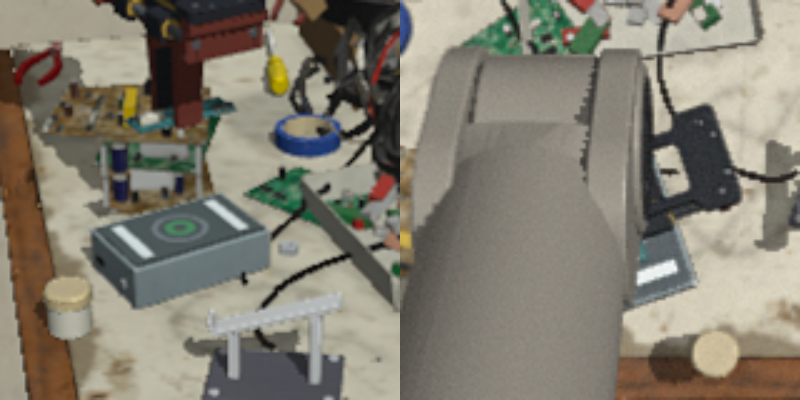

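```bash
python3 - <<'E'
from m import *
q=bot.get_state(); p=q['eef_pos']; yaw=q['tcp_rot'][2]; e=np.array([np.cos(yaw),np.sin(yaw)])
s=snap('side'); P=cloud(s); m=roi(P,p[0]-.08,p[0]+.08,p[1]-.08,p[1]+.08,.136,.165); Q=P[m]
t=(Q[:,:2]-p[:2])@e; w=(Q[:,:2]-p[:2])@[-e[1],e[0]]; k=abs(w)<.02
print(np.histogram(t[k],np.arange(-.06,.061,.004))); f=abs(t)>.02
print(np.percentile(w[k&f],[0,3,97,100]),np.percentile(t[k],[0,1,99,100]))
E
```

```text
(array([ 0,  0,  0,  0,  7, 20, 23, 18, 12, 13, 14, 11, 46, 25, 24, 20,  5,
        0,  0,  4,  5, 10, 13, 12, 14, 12,  9,  0,  0,  0]), array([-6.00000000e-02, -5.60000000e-02, -5.20000000e-02, -4.80000000e-02,
       -4.40000000e-02, -4.00000000e-02, -3.60000000e-02, -3.20000000e-02,
       -2.80000000e-02, -2.40000000e-02, -2.00000000e-02, -1.60000000e-02,
       -1.20000000e-02, -8.00000000e-03, -4.00000000e-03,  5.55111512e-17,
        4.00000000e-03,  8.00000000e-03,  1.20000000e-02,  1.60000000e-02,
        2.00000000e-02,  2.40000000e-02,  2.80000000e-02,  3.20000000e-02,
        3.60000000e-02,  4.00000000e-02,  4.40000000e-02,  4.80000000e-02,
        5.20000000e-02,  5.60000000e-02,  6.00000000e-02]))
[-0.01691365 -0.01523319  0.01281147  0.01616815] [-0.04289141 -0.04101506  0.0457535   0.04729143]
```

send_rows([
  [[-0.045, 0.01, 0.01, 0], [0, 0, 0, 0], [0, 0, 0, 0], [0, 0, 0, 0], [0, 0, 0, 0], [0, 0, 0, 0]],
])

```text
time: 27.1
eef_pos: [0.4906, -0.096, 0.3237]
tcp_rot: [3.142, -0.0, 0.326]
ft_force: [0.6, -0.7, 0.1]
grip_width: 0.0295
grip_force: 30.0
```

```bash
python3 - <<'E'
from h import *
q=bot.get_state(); print(q['eef_pos'],q['tcp_rot'],q['grip_force'],abs(q['dq']).max()); print(bot.finish_job())
E
```

```text
[ 0.4906121  -0.0960424   0.32368317] [ 3.14155508e+00 -3.51240841e-05  3.26432896e-01] 29.99990165233612 0.0018406913590291918
the job is handed in; nothing more can be done
None
```

The job is handed in at 27 s: the chips are off the glass, the scraper is back on the worktop, and the board is held still and level about 10 cm above the glass, centred to within a few millimetres with its long side along the camera's; the tool can't tilt, so I first set the board on clear worktop to take out its 18° slope.

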